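Snap the spare rotator wheel into its hook

ROBOT

A 6-joint arm with a two-finger parallel gripper is mounted at the origin on the work surface. World frame = base frame: x ahead of the robot, y to its left, z up, the work surface at z = 0. Lengths are in m, angles in degrees, forces in N, time in s.
With the tool pointing down it reaches from about 0.35 to 0.775 m from the base axis. Payload 5.5 kg.
Tool frame: the origin (TCP) lies midway between the tips of the shut fingers; the grasp point (between the pads) lies 19 mm behind it; z points along the fingers, y is the line along which they close (so a half turn about z gives the same grasp; the last joint's range is limited). The gripper opens to 85 mm and grips with 20 to 120 N. Pads are 22 mm wide; open, the fingers measure 114 mm over their backs; the gripper's body (76 mm by 85 mm) begins 54 mm behind the grasp point. The pads swing forward as they close: fully open they stand 13 mm farther back than shut.
Start: joints at [-84.66, 17.945, 2.641, 74.691, 0, 82.002], TCP at [0.133, -0.56, 0.231] pointing down, gripper open.
Joint ranges: [-158.12, 158.12], [-49.38, 96.58], [-58.88, 72.47], [-126.05, 133.96], [-84.25, 85.87], [-180, 180]. Speed limits (degrees/s): [147.25, 147.25, 180, 180, 180, 180].

INTERFACE

Orientations are given as a 3x3 rotation matrix whose columns are the frame's x, y, z axes.
In Python, from bench import bot, camera, camera_info gives the robot as it stands.
- The arm moves only by the tool play_rows, never from a script. Its argument "targets" is one flat list of numbers, 7 for each row, row after row: the opening, from 0 (shut) to 1 (fully open), then the shift along the tool's x, y, z normalised to -1 to 1, where 1 is 20 cm, then the turn, a rotation vector about the tool's x, y, z normalised to -1 to 1, where 1 is 90 degrees. A call has 1 to 20 rows; each row is the pose to reach, as a shift and turn from the pose commanded when the call began, along the tool's axes at that moment; what a row does not reach only later rows make up. A row lasts 1/12 s, in which the tool goes at most 41.7 mm and 7.16 degrees, less where a joint would pass 70% of its speed; a pose out of reach is approached as far as the arm can. A call with a number of a shift or a turn outside -1 to 1 is refused whole. A call with a gripper value outside its range is refused whole. The fingers move at their own pace and stop on an object; the grip force is fixed at half the most. Time passes only in rows, so rows that repeat a pose let the fingers close. It gives the time, the measured TCP pose, the force, the opening and the grip force at its end, in the units of the state.
- bot.get_obs(): the state, without advancing time (a new reading comes with each control period).
- camera(name): name is "scene" or "top" or "wrist"; returns (picture, depth): 420x560x3 uint8, red, green, blue; 420x560 float32, m along the optical axis (not along the pixel's ray), 0 where there is no reading.
- camera_info(name): a dict with "fx", "fy", "cx", "cy" (pixels), "R" (3x3) and "t" (3): a world point X has camera coordinates R X + t. Camera axes: x right, y down, z forward; pixel columns grow to the right and rows downward; lengths in m; the calibration is good to about 2 mm. A picture is of the moment at which its call begins: read the wrist's pose just before it. camera_info takes no time and is no camera call; for the wrist camera it gives the pose at the moment of the call.
- bot.job_done(): hands the job in; it is judged then, once.
The state is a dict: "time_s": time; "q": joint angles; "joint_velocities": joint speeds; "joint_efforts": joint torques, N m; "position": TCP position; "tool_rot": TCP orientation; "wrist_force": force on the tool from outside, world axes, zero at the start; "moment": the same for the moment, N m; "finger_gap": finger opening in m; "gripper_force": force on a finger pad.
Only numpy, scipy, OpenCV 4.12 (cv2) and the standard library are available. Lean on these libraries where they do the work, as an engineer would, in place of code of your own. Each camera call takes 0.05 s, during which the arm holds its last target. There are 200 camera calls.

TASK

Take the blue spare wheel of the tube rotator out of its slotted rack and hang it by its rim in the red two-pronged J-hook on the stand, pressing it gently but firmly down past the hook's sprung catches until it sits fully home. Do not force the hook, do not drop the wheel, leave the tube racks and the flask alone, and let go at the end.

Things in the scene. Friction and masses are not known exactly. Their poses are not given: they have to be found in the camera images.
- wheel_top (a point): Grip point of the loose wheel: middle of the rim at its highest point, 95 mm from the hub's centre. Blue rim 14 mm thick along the axle, flat sides, radius 101 mm (outside) to 83 mm (inside, rounded). Axes: y the axle (across the 14 mm to pinch), z from hub to this point, x along the rim. Two 12 mm spokes only: hub to here, and opposite. Starts upright in the rack.
- wheel_center (a point): Centre of the same wheel, in its white hub (34 mm diameter, 26 mm wide), 95 mm from wheel_top; same axes. The wheel weighs 0.24 to 0.36 kg.
- rack: Fixed parking rack, 170 x 70 mm, with two pairs of green cheeks 72 mm high; the wheel stands between the cheeks in a slot 15.6 mm wide along the rack's x, its lowest point 14 mm above the bench. Origin on the bench at the middle. Lifting the wheel straight up by 75 mm clears it.
- stand: Fixed stand that carries the red hook. Origin on the bench below the middle of the hook's throat; z up, y from the post to the hook's free tips (steel post at y = -105 mm, 330 mm high; base plate y = -60 to -170 mm). Two parallel J prongs of 8 mm nylon bar at x = -45 and +45 mm; between them is free for fingers (cross bar at y = -98 mm). Keep the push below 20 N.
- home (a point): Middle of the throat, 165 mm above the stand's origin: where the wheel's centre hangs when home, axle along y, rim on both prongs, gripped top midway between them. But the hook is clamped by hand: true home is up to 25 mm higher or lower, not measured, to be felt. Throat 18 mm wide in y, flared at the mouth; the tips reach 115 mm above true home: come over it with the wheel's centre 80 mm above it (the two upright spokes pass between the prongs).
- clip_a (a joint): White sprung 12 mm ball on the tip leg of the prong at x = -45 mm; value 0 = out, 7 mm into the throat; 0.009 m = pushed fully back. Going down, the rim meets both balls about 31 mm above true home; passing them takes 5 to 12 N in all, the wheel's weight included; then resistance drops, they spring out over the rim and the rim meets the hook's hard bottom. Its weight alone does not carry the wheel home.
- clip_b (a joint): The same ball on the prong at x = +45 mm.
- yellow_rack: Loose yellow tube rack, 78 x 100 mm, 56 mm high, origin at the centre of its underside. Not to be touched.
- pink_rack: Loose pink tube rack, 78 x 100 mm, 56 mm high, origin at the centre of its underside. Not to be touched.
- flask: Loose conical glass flask, 66 mm base diameter, 80 mm high, origin at the centre of its underside. Not to be touched.
Mind the look-alikes: they are no part of the job. Of the things that look like the rack, the largest one is meant.

How it is judged:
By the outcome, as a careful person would: the job done as asked, in the order asked, and still so for the second after the job is handed in, with the robot touching nothing.
It also fails if it takes over 67 s, if anything falls off the work surface, if the arm or the gripper's body presses on something with over 40 N, if the wrist force passes 120 N, or if a joint passes its speed limit or range.

## Working session

There is one attempt and no reset: what is moved stays moved. The work goes in short steps, Python scripts to look and compute and a tool call to move; the robot and the scene stay as the last step left them, time stands still between calls to the robot, and variables do not carry over. Pictures are saved under pics/ and viewed, at most 10 in all, crops included, and the job is handed in when it is done.

Besides the shell and the picture viewer there is one more tool, called after "Emit:" by a JSON object that holds its "op" and its "data". play_rows: Moves the arm, as the interface text tells. Scaled input: -1 to 1 covers 20 cm each way for a shift and 90 degrees each way for a turn. Its arguments: {"type":"object","properties":{"targets":{"type":"array","items":{"type":"number"}}},"required":["targets"]}

```bash
mkdir -p pics; cat > h.py <<'E'
import numpy as np, cv2
from bench import bot, camera, camera_info
def pts(name):
    ci=camera_info(name); im,d=camera(name)
    v,u=np.mgrid[0:420,0:560]
    c=np.stack([(u-ci['cx'])/ci['fx']*d,(v-ci['cy'])/ci['fy']*d,d],-1)
    R=np.array(ci['R']);t=np.array(ci['t'])
    return im,d,(c-t)@R
def save(im,n,s=1):
    cv2.imwrite('pics/'+n,cv2.resize(im[...,::-1],None,fx=s,fy=s,interpolation=cv2.INTER_CUBIC))
E
python3 - <<'E'
from h import *
for n in('scene','top'):
    im,d,P=pts(n); save(im,n+'1.png',1.4); np.savez(''+n+'.npz',im=im,d=d,P=P)
    print(n,camera_info(n))
o=bot.get_obs();print(o['time_s'],o['position'],o['tool_rot'],o['wrist_force'])
E
```

```text
scene {'fx': 398.90393650268936, 'fy': 398.90393650268936, 'cx': 274.4483779812102, 'cy': 209.96660223960527, 'R': array([[-0.74946159,  0.66193988, -0.01195459],
       [ 0.47928143,  0.53001821, -0.69954986],
       [-0.45672381, -0.53001537, -0.71448378]]), 't': array([ 0.33815787, -0.20439905,  1.39230624])}
top {'fx': 477.01390483111913, 'fy': 477.01390483111913, 'cx': 284.5340233155753, 'cy': 204.52404052982263, 'R': array([[ 0.00558775, -0.99994711,  0.00863396],
       [-0.98686569, -0.0069082 , -0.16139515],
       [ 0.16144626, -0.00761873, -0.9868521 ]]), 't': array([0.09244054, 0.57729569, 1.14602128])}
0.1 [ 0.13257961 -0.55903261  0.23048388] [[ 9.73027259e-01  2.30690105e-01 -1.71014105e-04]
 [ 2.30690069e-01 -9.73025881e-01  1.65133310e-03]
 [ 2.14545057e-04 -1.64624338e-03 -9.99998622e-01]] [0.70844981 0.30247672 0.41563071]
```

View pics/scene1.png

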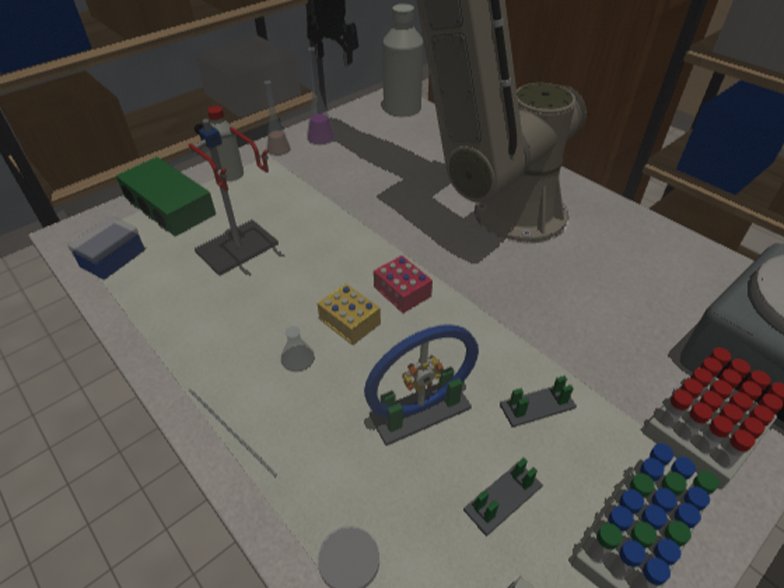

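View pics/top1.png

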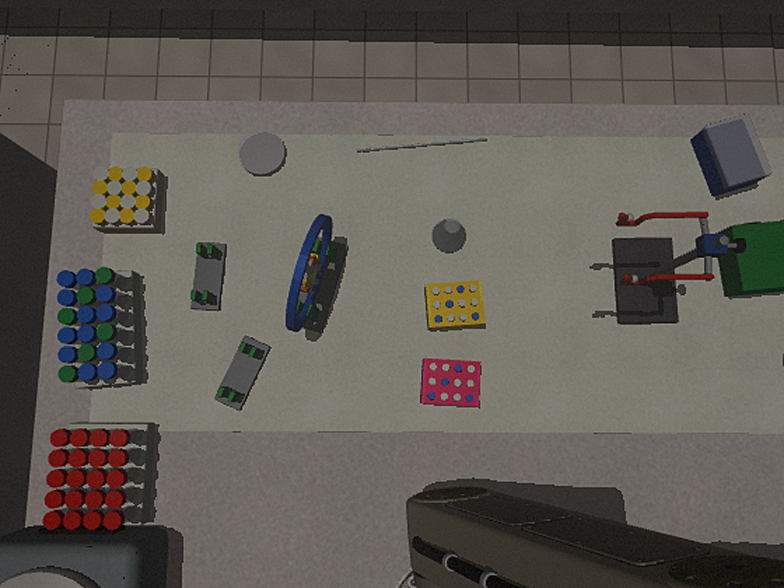

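The largest rack, holding the blue wheel, is at top (310,275). Two smaller empty look-alikes are at (208,275) and (243,372). The largest one fits the description, and it's the one with the wheel. The red hook is at (665,245), with its tips pointing towards image left (+y). Next I'll measure these and crop to confirm.

```bash
cat > m.py <<'E'
from h import *
for n in('scene','top'):
    z=np.load(n+'.npz');im,d,P=z['im'],z['d'],z['P']
    hsv=cv2.cvtColor(im,cv2.COLOR_RGB2HSV);H,S,V=[hsv[...,i].astype(int) for i in range(3)]
    ok=d>0
    inb=lambda a,b:ok&(P[...,0]>a[0])&(P[...,0]<b[0])&(P[...,1]>a[1])&(P[...,1]<b[1])
    blue=ok&(H>105)&(H<130)&(S>110)&(P[...,2]>.02)&(P[...,2]<.26)&(P[...,0]>.3)&(P[...,0]<.8)&(P[...,1]>0)&(P[...,1]<.3)
    nb,lab,st,c=cv2.connectedComponentsWithStats(blue.astype(np.uint8))
    for i in range(1,nb):
        if st[i,4]>60: 
            Q=P[lab==i];print(n,'blue',st[i],Q.min(0).round(3),Q.max(0).round(3))
    i=1+np.argmax(st[1:,4]);Q=P[lab==i]
    m=np.median(Q,0);u,s,vt=np.linalg.svd(Q-Q.mean(0),full_matrices=False);print(' plane n',vt[2].round(3),'mean',Q.mean(0).round(4),s.round(3))
    T=Q[Q[:,2]>Q[:,2].max()-.006];print(' top',T.mean(0).round(4),len(T),'zmax',Q[:,2].max())
    # circle fit in the plane
    nn=vt[2].copy();nn[2]=0;nn/=np.linalg.norm(nn);e=np.cross([0,0,1],nn)
    a=Q@e;b=Q[:,2];A=np.c_[2*a,2*b,np.ones(len(a))];x=np.linalg.lstsq(A,a*a+b*b,rcond=None)[0]
    print(' circ e',e.round(3),'ang',np.degrees(np.arctan2(e[1],e[0])).round(2),'c',(x[0]*e+nn*np.median(Q@nn)).round(4),x[1].round(4),'r',np.sqrt(x[2]+x[0]**2+x[1]**2).round(4))
    red=ok&((H<8)|(H>172))&(S>130)&(P[...,1]<-.05)&(P[...,2]>.08)&(P[...,0]>.3)&(P[...,0]<.8)
    nb,lab,st,c=cv2.connectedComponentsWithStats(red.astype(np.uint8))
    for i in range(1,nb):
        if st[i,4]>15:
            Q=P[lab==i];print(n,'red',st[i],Q.min(0).round(3),Q.max(0).round(3))
            for y in np.arange(Q[:,1].min(),Q[:,1].max(),.015):
                W=Q[(Q[:,1]>=y)&(Q[:,1]<y+.015)]
                if len(W): print('   ',W.mean(0).round(4),W[:,2].min().round(3),W[:,2].max().round(3),len(W))
    print('n flask/racks')
    for nm,mk in(('yel',(H>20)&(H<32)&(S>120)),('pink',(H>160)&(H<172)&(S>100))):
        mk=mk&ok&(P[...,0]>.3)&(P[...,0]<.8)&(abs(P[...,1])<.25)&(P[...,2]<.08);Q=P[mk];print(nm,np.percentile(Q,[2,98],axis=0).round(3).tolist())
    r=(slice(130,260),slice(120,280)) if n=='top' else (slice(70,210),slice(120,210))
    save(im[r],n+'_crop.png',4)
E
python3 m.py
python3 - <<'E'
import sys;sys.path.insert(0,'.')
import os;os.chdir('.')
from h import *
a=np.load('scene.npz')['im'][70:210,60:210];b=np.load('top.npz')['im'][130:270,130:270]
save(np.hstack([a,b]),'crop.png',2.7)
E
```

```text
scene blue [265 233  70  37 355] [0.515 0.221 0.162] [0.673 0.275 0.22 ]
scene blue [322 257  15  15  78] [0.501 0.263 0.057] [0.529 0.28  0.106]
scene blue [303 272  18  20 117] [0.531 0.251 0.021] [0.585 0.268 0.052]
scene blue [288 288  14   7  63] [0.591 0.239 0.023] [0.624 0.256 0.042]
 plane n [0.289 0.957 0.008] mean [0.6059 0.2456 0.2034] [0.846 0.218 0.065]
 top [0.5876 0.251  0.2162] 96 zmax 0.2201507459295134
 circ e [-0.957  0.289  0.   ] ang 163.23 c [0.5879 0.2513 0.    ] 0.1171 r 0.0998
scene red [148  75  12  10  90] [ 0.432 -0.656  0.173] [ 0.467 -0.618  0.194]
    [ 0.4477 -0.6485  0.1897] 0.179 0.194 19
    [ 0.4534 -0.6322  0.1868] 0.173 0.193 40
    [ 0.4502 -0.6231  0.1818] 0.173 0.191 31
scene red [164  91  20  19  63] [ 0.549 -0.342  0.282] [ 0.556 -0.249  0.304]
    [ 0.5529 -0.3352  0.2992] 0.293 0.302 7
    [ 0.5528 -0.3196  0.3005] 0.296 0.304 10
    [ 0.5523 -0.3051  0.3004] 0.299 0.304 9
    [ 0.5527 -0.2912  0.3008] 0.297 0.303 8
    [ 0.5521 -0.2757  0.3008] 0.297 0.303 11
    [ 0.5517 -0.2592  0.2931] 0.282 0.301 16
    [ 0.552  -0.2506  0.2865] 0.284
[... 1491 characters left out ...]
55 0.304 52
    [ 0.6408 -0.2464  0.26  ] 0.254 0.279 18
    [ 0.639  -0.2295  0.2589] 0.254 0.263 7
top red [445 196  65   8 243] [ 0.547 -0.345  0.255] [ 0.556 -0.218  0.308]
    [ 0.5524 -0.3371  0.3016] 0.298 0.305 27
    [ 0.552  -0.3224  0.3012] 0.296 0.305 31
    [ 0.5521 -0.3071  0.3013] 0.298 0.305 31
    [ 0.5516 -0.2919  0.3013] 0.297 0.304 30
    [ 0.5517 -0.2773  0.301 ] 0.298 0.304 30
    [ 0.5514 -0.2608  0.2905] 0.257 0.305 48
    [ 0.5502 -0.2497  0.2651] 0.255 0.291 19
    [ 0.5499 -0.231   0.2887] 0.256 0.301 13
    [ 0.551  -0.2207  0.3028] 0.299 0.308 14
n flask/racks
yel [[0.507, -0.052, 0.006], [0.586, 0.045, 0.055]]
pink [[0.371, -0.045, 0.044], [0.446, 0.055, 0.055]]
```

View pics/crop.png

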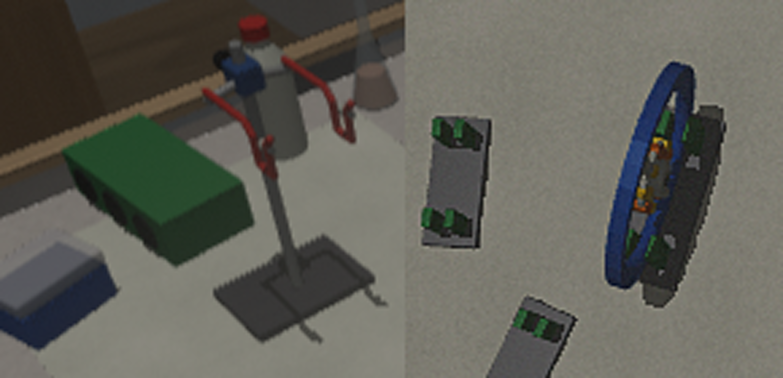

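The crop confirms that the wheel stands in the large rack, right panel about (650,190). In the left panel the hook prongs end at (265,165) and (350,130). I'll add a planning helper, then move.

```bash
cat >> h.py <<'E'
from scipy.spatial.transform import Rotation as Ro
def plan(p,head,o=None):
    """normalised shift and turn to TCP p, tool down, tool x heading (deg)"""
    o=o or bot.get_obs();R=np.array(o['tool_rot'])
    h=np.radians(head);c,s=np.cos(h),np.sin(h)
    G=np.array([[c,s,0],[s,-c,0],[0,0,-1.]])
    sh=R.T@(np.array(p)-o['position'])/.2
    rv=Ro.from_matrix(R.T@G).as_rotvec()/(np.pi/2)
    print('t',round(o['time_s'],2),'pos',np.round(o['position'],4),'head',np.degrees(np.arctan2(R[1,0],R[0,0])).round(2),'q',np.round(o['q'],1),'F',np.round(o['wrist_force'],2),'gap',round(o['finger_gap'],4))
    print('shift',sh.round(4),'turn',rv.round(4),'|rows|',np.linalg.norm(sh)*.2/.0417,np.linalg.norm(rv)*90/7.16)
E
python3 -c "
from h import *
plan([.27,-.33,.35],88.5)"
```

```text
t 0.1 pos [ 0.1326 -0.559   0.2305] head 13.34 q [-84.7  18.    2.6  74.7  -0.   82. ] F [0.71 0.3  0.42] gap 0.0854
shift [ 0.9329 -0.9567 -0.5958] turn [-8.000e-04 -8.000e-04 -8.351e-01] |rows| 7.017181815180232 10.497533309270143
```

Emit:
{"op": "play_rows", "data": {"targets": [1,0.2,-0.2,-0.5,0,0,-0.08,1,0.93,-0.95,-0.6,0,0,-0.83,1,0.93,-0.95,-0.6,0,0,-0.83,1,0.93,-0.95,-0.6,0,0,-0.83,1,0.93,-0.95,-0.6,0,0,-0.83,1,0.93,-0.95,-0.6,0,0,-0.83,1,0.93,-0.95,-0.6,0,0,-0.83,1,0.93,-0.95,-0.6,0,0,-0.83,1,0.93,-0.95,-0.6,0,0,-0.83,1,0.93,-0.95,-0.6,0,0,-0.83,1,0.93,-0.95,-0.6,0,0,-0.83,1,0.93,-0.95,-0.6,0,0,-0.83]}}

```text
time_s: 1.1
position: [0.2699, -0.3313, 0.3511]
tool_rot: [[0.032, 0.999, -0.0], [0.999, -0.032, 0.0], [0.0, -0.0, -1.0]]
wrist_force: [0.0, 0.2, 0.0]
finger_gap: 0.0853
gripper_force: 0.0
```

```bash
python3 -c "
from h import *
plan([.40,-.14,.35],163.8);plan([.587,.249,.32],163.8)"
```

```text
t 1.1 pos [ 0.2699 -0.3313  0.3511] head 88.14 q [-61.6   1.   -1.2  87.9  -0.   30.2] F [0.04 0.25 0.05] gap 0.0853
shift [0.9773 0.6193 0.0057] turn [ 0.000e+00 -2.000e-04 -8.406e-01] |rows| 5.549224488247195 10.566345065213977
t 1.1 pos [ 0.2699 -0.3313  0.3511] head 88.14 q [-61.6   1.   -1.2  87.9  -0.   30.2] F [0.04 0.25 0.05] gap 0.0853
shift [2.9515 1.4909 0.156 ] turn [ 0.000e+00 -2.000e-04 -8.406e-01] |rows| 15.876996329522644 10.566345065213977
```

Emit:
{"op": "play_rows", "data": {"targets": [1,0.98,0.62,0,0,0,-0.84,1,0.98,0.62,0,0,0,-0.84,1,0.98,0.62,0,0,0,-0.84,1,0.98,0.62,0,0,0,-0.84,1,0.98,0.62,0,0,0,-0.84,1,0.98,0.62,0,0,0,-0.84,1,0.98,0.62,0,0,0,-0.84,1,0.98,0.62,0,0,0,-0.84,1,0.98,0.62,0,0,0,-0.84,1,0.98,0.62,0,0,0,-0.84,1,0.98,0.62,0,0,0,-0.84,1,0.98,0.62,0,0,0,-0.84]}}

```text
time_s: 2.1
position: [0.4003, -0.1401, 0.351]
tool_rot: [[-0.959, 0.282, -0.001], [0.282, 0.959, 0.0], [0.001, 0.0, -1.0]]
wrist_force: [-0.4, 0.6, -0.5]
finger_gap: 0.0859
gripper_force: 0.0
```

```bash
python3 -c "
from h import *
plan([.493,.055,.35],163.8);plan([.587,.249,.32],163.8)"
```

```text
t 2.1 pos [ 0.4003 -0.1401  0.351 ] head 163.63 q [-30.2   0.6  -1.6  87.9  -0.  -13.8] F [-0.37  0.55 -0.52] gap 0.0859
shift [-0.1697  1.0663  0.0048] turn [ 0.0001 -0.0004 -0.0019] |rows| 5.178790389514555 0.02444305747521265
t 2.1 pos [ 0.4003 -0.1401  0.351 ] head 163.63 q [-30.2   0.6  -1.6  87.9  -0.  -13.8] F [-0.37  0.55 -0.52] gap 0.0859
shift [-0.3474  2.1295  0.1548] turn [ 0.0001 -0.0004 -0.0019] |rows| 10.374914341526084 0.02444305747521265
```

Emit:
{"op": "play_rows", "data": {"targets": [1,-0.17,1,0,0,0,0,1,-0.17,1,0,0,0,0,1,-0.17,1,0,0,0,0,1,-0.17,1,0,0,0,0,1,-0.17,1,0,0,0,0]}}

```text
time_s: 2.52
position: [0.49, 0.0442, 0.3511]
tool_rot: [[-0.958, 0.286, -0.0], [0.286, 0.958, 0.0], [0.0, 0.0, -1.0]]
wrist_force: [0.8, -0.7, -0.3]
finger_gap: 0.0855
gripper_force: 0.0
```

Emit:
{"op": "play_rows", "data": {"targets": [1,-0.18,0.9,0.15,0,0,0,1,-0.18,1,0.15,0,0,0,1,-0.18,1,0.15,0,0,0,1,-0.18,1,0.15,0,0,0,1,-0.18,1,0.15,0,0,0,1,-0.18,1,0.15,0,0,0]}}

```text
time_s: 3.02
position: [0.5817, 0.2294, 0.3166]
tool_rot: [[-0.96, 0.281, -0.004], [0.281, 0.96, 0.001], [0.005, -0.0, -1.0]]
wrist_force: [-1.2, -0.7, -0.7]
finger_gap: 0.0856
gripper_force: 0.0
```

```bash
python3 - <<'E'
from h import *
plan([.587,.249,.30],163.8)
im,d,P=pts('wrist');save(im,'w1.png',1.2);print(camera_info('wrist'))
hsv=cv2.cvtColor(im,cv2.COLOR_RGB2HSV);H,S=hsv[...,0].astype(int),hsv[...,1]
m=(d>0)&(H>105)&(H<130)&(S>110)&(P[...,2]>.17)&(P[...,2]<.24)
Q=P[m];u,s,vt=np.linalg.svd(Q[:,:2]-Q[:,:2].mean(0),full_matrices=False)
print(len(Q),Q.mean(0),Q.min(0),Q.max(0),np.degrees(np.arctan2(vt[0,1],vt[0,0])))
T=Q[Q[:,2]>.205]
u,s,vt=np.linalg.svd(T[:,:2]-T[:,:2].mean(0),full_matrices=False)
c=(T-T.mean(0))[:,:2]@vt[1];a=(T[:,:2]-[.587,.249])@vt[0]
print(len(T),T.mean(0),np.degrees(np.arctan2(vt[0,1],vt[0,0])),np.percentile(c,[3,97]))
t2=Q[Q[:,2]>.213];print(t2.mean(0),len(t2))
E
```

```text
t 3.02 pos [0.5817 0.2294 0.3166] head 163.7 q [14.1 24.1 23.4 89.6  0.1 30.4] F [-1.16 -0.74 -0.73] gap 0.0856
shift [0.0017 0.1014 0.083 ] turn [-0.0003 -0.0029 -0.0011] |rows| 0.6286648364854766 0.03868842027936898
{'fx': 304.93740110720876, 'fy': 304.93740110720876, 'cx': 280.00393833899756, 'cy': 211.70115016068874, 'R': array([[ 0.28101523,  0.95970013, -0.00246933],
       [ 0.91488632, -0.26711416,  0.30270951],
       [ 0.28985076, -0.08732514, -0.95307967]]), 't': array([-0.38097701, -0.53558293,  0.31399122])}
2628 [0.57186421 0.2528795  0.20402138] [0.50497416 0.2200797  0.17000149] [0.66539882 0.27719367 0.21751803] -15.994928385950425
1557 [0.58288671 0.24987516 0.21211966] -16.183779854886573 [-0.00633946  0.00605845]
[0.58568041 0.24927715 0.21483724] 769
```

View pics/w1.png

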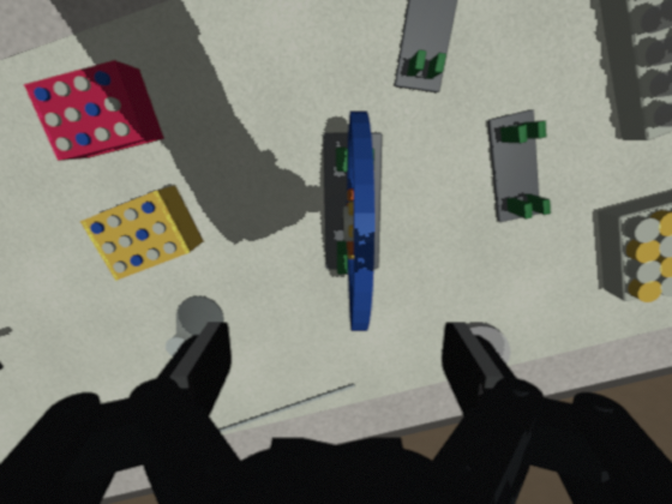

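The wrist view shows the rim edge-on at (360,220), centred between the fingers. Next I'll descend and grip.

```bash
python3 -c "
from h import *
plan([.5875,.2485,.189],163.82)"
```

```text
t 3.07 pos [0.5807 0.2269 0.3178] head 163.67 q [14.  23.9 23.3 89.7  0.  30.3] F [-1.07  0.33  0.09] gap 0.0852
shift [-0.0047  0.1144  0.6437] turn [-0.0013 -0.0025 -0.0017] |rows| 3.1358803453946487 0.0413910484093555
```

Emit:
{"op": "play_rows", "data": {"targets": [1,0,0.11,0.1,0,0,0,1,0,0.11,0.3,0,0,0,1,0,0.11,0.3,0,0,0,1,0,0.11,0.3,0,0,0,1,0,0.11,0.3,0,0,0]}}

```text
time_s: 3.48
position: [0.5873, 0.2443, 0.2637]
tool_rot: [[-0.959, 0.284, 0.003], [0.284, 0.959, 0.0], [-0.002, 0.001, -1.0]]
wrist_force: [0.4, 0.7, 1.0]
finger_gap: 0.0856
gripper_force: 0.0
```

```bash
python3 -c "
from h import *
plan([.5875,.2485,.189],163.82)"
```

```text
t 3.48 pos [0.5873 0.2443 0.2637] head 163.5 q [15.4 24.7 17.  82.1 -0.  31.9] F [0.38 0.71 0.98] gap 0.0856
shift [0.0059 0.02   0.3737] turn [ 0.0007  0.0015 -0.0035] |rows| 1.7951967731803171 0.048999155354628225
```

Emit:
{"op": "play_rows", "data": {"targets": [1,0.005,0.02,0.1,0,0,-0.003,1,0.005,0.02,0.25,0,0,-0.003,1,0.005,0.02,0.37,0,0,-0.003,1,0.005,0.02,0.37,0,0,-0.003,1,0.005,0.02,0.37,0,0,-0.003]}}

```text
time_s: 3.9
position: [0.588, 0.2488, 0.1899]
tool_rot: [[-0.96, 0.279, 0.003], [0.279, 0.96, 0.001], [-0.003, 0.001, -1.0]]
wrist_force: [0.5, 0.3, 0.8]
finger_gap: 0.0853
gripper_force: 0.0
```

```bash
python3 -c "
from h import *
plan([.5875,.2485,.189],163.82)"
```

```text
t 3.9 pos [0.588  0.2488 0.1899] head 163.82 q [15.7 25.7  8.2 72.4 -0.  31.9] F [0.46 0.32 0.82] gap 0.0853
shift [ 0.002  -0.0024  0.0043] turn [0.0009 0.0016 0.    ] |rows| 0.025309198187733584 0.02285281743432329
```

Emit:
{"op": "play_rows", "data": {"targets": [0.5,0,0,0,0,0,0,0.3,0,0,0,0,0,0,0.2,0,0,0,0,0,0,0.1,0,0,0,0,0,0,0,0,0,0,0,0,0,0,0,0,0,0,0,0,0,0,0,0,0,0,0,0,0,0,0,0,0,0,0,0,0,0,0,0,0,0,0,0,0,0,0]}}

```text
$.targets: bad value
```

Emit:
{"op": "play_rows", "data": {"targets": [0.5,0,0,0,0,0,0,0.2,0,0,0,0,0,0,0.1,0,0,0,0,0,0,0,0,0,0,0,0,0,0,0,0,0,0,0,0,0,0,0,0,0,0,0,0,0,0,0,0,0,0,0,0,0,0,0,0,0,0,0,0,0,0,0,0]}}

```text
time_s: 4.65
position: [0.5869, 0.2493, 0.1878]
tool_rot: [[-0.961, 0.277, 0.001], [0.277, 0.961, 0.0], [-0.001, 0.0, -1.0]]
wrist_force: [-0.8, -0.8, 3.8]
finger_gap: 0.0129
gripper_force: 59.1
```

Emit:
{"op": "play_rows", "data": {"targets": [0,0,0,-0.03,0,0,0,0,0,0,-0.1,0,0,0,0,0,0,-0.2,0,0,0,0,0,0,-0.3,0,0,0,0,0,0,-0.4,0,0,0,0,0,0,-0.5,0,0,0,0,0,0,-0.6,0,0,0,0,0,0,-0.7,0,0,0,0,0,0,-0.8,0,0,0,0,0,0,-0.9,0,0,0,0,0,0,-0.9,0,0,0,0,0,0,-0.9,0,0,0]}}

```text
time_s: 5.65
position: [0.5871, 0.2494, 0.3672]
tool_rot: [[-0.961, 0.277, 0.001], [0.277, 0.961, 0.0], [-0.001, 0.0, -1.0]]
wrist_force: [0.3, 0.2, -3.8]
finger_gap: 0.0126
gripper_force: 58.7
```

```bash
python3 - <<'E'
from h import *
z=np.load('top.npz');P,im=z['P'],z['im']
plan([.596,-.10,.35],181);
import json
for n in('scene','wrist'):
    im,d,P=pts(n)
    if n=='scene':save(im[100:340,80:420],'s2.png',2)
    hsv=cv2.cvtColor(im,cv2.COLOR_RGB2HSV);H,S=hsv[...,0].astype(int),hsv[...,1]
    m=(d>0)&(H>105)&(H<130)&(S>110)&(P[...,2]>.1)&(P[...,2]<.42)&(abs(P[...,0]-.587)<.13)&(abs(P[...,1]-.25)<.08)
    Q=P[m];u,s,vt=np.linalg.svd(Q-Q.mean(0),full_matrices=False);print(n,len(Q),Q.min(0),Q.max(0),vt[2],s)
E
```

```text
t 5.65 pos [0.5871 0.2494 0.3672] head 163.91 q [15.8 26.9 35.  98.  -0.  31.9] F [ 0.34  0.19 -3.83] gap 0.0126
shift [-0.527  -1.6661  0.0856] turn [ 0.0002  0.0005 -0.1899] |rows| 8.39127880038714 2.38739642301588
scene 815 [0.49376451 0.22077473 0.20469813] [0.67378261 0.28371015 0.3929012 ] [-0.29728775 -0.95478541  0.00219314] [2.03089415 1.60815586 0.08237653]
wrist 8820 [0.49101059 0.23131335 0.29340102] [0.63421909 0.2822792  0.40368018] [ 0.27589468  0.96117015 -0.00583631] [3.60078118 0.87048671 0.37189086]
```

View pics/s2.png

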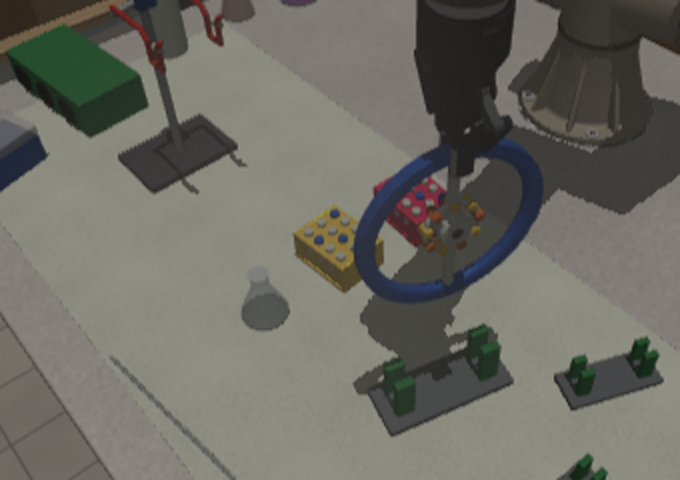

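Held upright and clear of the rack. The scene crop shows the wheel at (450,220) and the hook at (155,55) and (215,35).

Emit:
{"op": "play_rows", "data": {"targets": [0,-0.05,-0.15,0,0,0,-0.02,0,-0.15,-0.3,0,0,0,-0.07,0,-0.25,-0.48,0,0,0,-0.13,0,-0.28,-0.65,0,0,0,-0.19,0,-0.28,-0.82,0,0,0,-0.19,0,-0.28,-0.95,0,0,0,-0.19,0,-0.28,-1,0,0,0,-0.19,0,-0.28,-1,0,0,0,-0.19]}}

```text
time_s: 6.42
position: [0.5838, 0.0392, 0.3658]
tool_rot: [[-1.0, -0.014, -0.003], [-0.014, 1.0, -0.0], [0.003, -0.0, -1.0]]
wrist_force: [1.0, 0.2, -2.4]
finger_gap: 0.0131
gripper_force: 58.9
```

```bash
python3 -c "
from h import *
plan([.596,-.10,.365],181)"
```

```text
t 6.42 pos [0.5838 0.0392 0.3658] head -179.2 q [-4.  19.9 24.2 94.4 -0.  -4.8] F [ 0.97  0.19 -2.36] gap 0.0131
shift [-0.0512 -0.6966  0.0043] turn [-0.0002 -0.0019 -0.0023] |rows| 3.350146798581187 0.037108802699981056
```

Emit:
{"op": "play_rows", "data": {"targets": [0,-0.02,-0.15,0,0,0,0,0,-0.04,-0.32,0,0,0,0,0,-0.05,-0.5,0,0,0,0,0,-0.05,-0.63,0,0,0,0,0,-0.05,-0.7,0,0,0,0,0,-0.05,-0.7,0,0,0,0,0,-0.05,-0.7,0,0,0,0]}}

```text
time_s: 7.0
position: [0.5976, -0.0977, 0.3662]
tool_rot: [[-1.0, -0.017, -0.002], [-0.017, 1.0, 0.002], [0.002, 0.002, -1.0]]
wrist_force: [-0.2, 0.1, -3.5]
finger_gap: 0.0128
gripper_force: 59.0
```

```bash
cat > hk.py <<'E'
from h import *
plan([.596,-.10,.365],181)
for n in('wrist','top'):
    im,d,P=pts(n); np.savez(n+'2.npz',im=im,d=d,P=P);save(im,n+'_h.png',1.2)
    hsv=cv2.cvtColor(im,cv2.COLOR_RGB2HSV);H,S=hsv[...,0].astype(int),hsv[...,1]
    red=(d>0)&((H<8)|(H>172))&(S>130)&(P[...,1]<-.19)&(P[...,1]>-.4)&(P[...,2]>.2)&(P[...,2]<.34)&(P[...,0]>.5)&(P[...,0]<.7)
    wh=(d>0)&(S<50)&(P[...,1]<-.2)&(P[...,1]>-.27)&(P[...,2]>.22)&(P[...,2]<.34)&(abs(P[...,0]-.597)<.06)
    print('white',wh.sum(),P[wh].mean(0) if wh.any() else 0)
    for a,b in((.53,.58),(.62,.66)):
        Q=P[red&(P[...,0]>a)&(P[...,0]<b)]
        print(n,len(Q))
        for y in np.arange(-.35,-.19,.006):
            W=Q[(Q[:,1]>=y)&(Q[:,1]<y+.006)]
            if len(W)>2: print('  ',round(y+.003,4),W[:,0].mean().round(4),W[:,2].min().round(3),W[:,2].max().round(3),len(W))
E
python3 hk.py
```

```text
t 7.0 pos [ 0.5976 -0.0977  0.3662] head -179.02 q [-16.9  22.5  28.1  95.6   0.1 -17.9] F [-0.17  0.1  -3.51] gap 0.0128
shift [ 0.008  -0.0115  0.0059] turn [ 0.001  -0.001  -0.0002] |rows| 0.07287139663792348 0.01764170358990554
white 479 [ 0.59615063 -0.23275693  0.28657957]
wrist 1216
   -0.287 0.5516 0.298 0.302 71
   -0.281 0.5512 0.296 0.302 108
   -0.275 0.5512 0.297 0.302 106
   -0.269 0.5509 0.298 0.302 102
   -0.263 0.551 0.293 0.302 143
   -0.257 0.5508 0.253 0.297 138
   -0.251 0.55 0.252 0.291 189
   -0.245 0.548 0.252 0.257 29
   -0.239 0.5476 0.253 0.257 17
   -0.233 0.547 0.254 0.293 12
   -0.227 0.5491 0.254 0.299 173
   -0.221 0.5497 0.284 0.304 72
   -0.215 0.5501 0.299 0.304 56
wrist 1415
   -0.311 0.6404 0.297 0.302 38
   -0.305 0.6403 0.296 0.302 77
   -0.299 0.6404 0.297 0.302 76
   -0.293 0.6404 0.297 0.302 69
   -0.287 0.6404 0.297 0.302 71
   -0.281 0.64 0.297 0.302 76
   -0.275 0.6402 0.298 0.302 73
   -0.269 0.6399 0.297 0.303 67
   -0.263 0.6401 0.294 0.303 107
   -0.257 0.6398 0.258 0.298 109
   -0.251 0.6391 0.254 0.293 236
   -0.245 0.6399 0.254 0.258 47
   -0.239 0.6394 0.255 0.258 41
   -0.233 0.6387 0.254 0.267 24
   -0.227 0.6376 0.255 0.297 188
   -0.221 0.6378 0.291 0.304 59
   -0.215 0.6388 0.297 0.304 57
white 0 0
top 0
top 0
```

View pics/wrist_h.png

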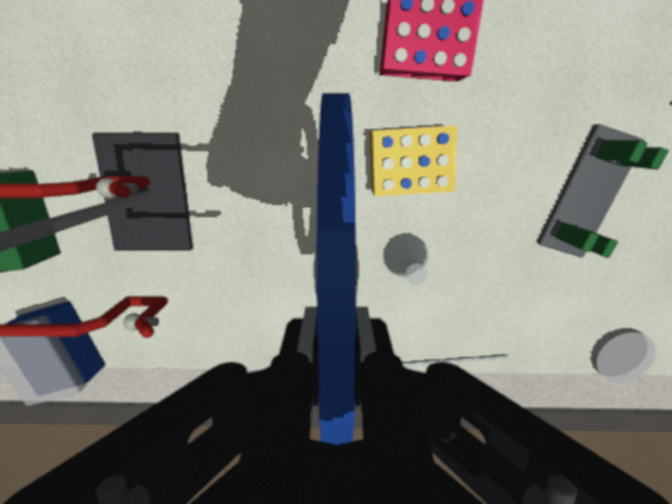

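```bash
python3 - <<'E'
from h import *
for f in('wrist2','top','scene'):
    z=np.load(f+'.npz');im,d,P=z['im'],z['d'],z['P']
    hsv=cv2.cvtColor(im,cv2.COLOR_RGB2HSV);H,S=hsv[...,0].astype(int),hsv[...,1].astype(int)
    box=(d>0)&(P[...,1]<-.2)&(P[...,1]>-.27)&(P[...,2]>.24)&(P[...,2]<.32)
    red=box&((H<8)|(H>172))&(S>130); wh=box&(S<60)
    for a,b in((.535,.57),(.625,.66)):
        k=(P[...,0]>a)&(P[...,0]<b)
        Q=P[red&k]
        for lo in np.arange(.25,.31,.008):
            W=Q[(Q[:,2]>=lo)&(Q[:,2]<lo+.008)]
            A,B=W[W[:,1]<-.24],W[W[:,1]>=-.24]
            g=lambda w:(len(w),np.percentile(w[:,1],[5,50,95]).round(4).tolist()) if len(w)>3 else len(w)
            print(f,round(lo,3),g(A),g(B))
        w=P[wh&k];print('  ball',len(w), (w.mean(0).round(4),w.min(0).round(3),w.max(0).round(3)) if len(w) else '')
# rim of held wheel in wrist view
z=np.load('wrist2.npz');im,d,P=z['im'],z['d'],z['P']
hsv=cv2.cvtColor(im,cv2.COLOR_RGB2HSV);H,S=hsv[...,0].astype(int),hsv[...,1].astype(int)
m=(d>0)&(H>105)&(H<130)&(S>110)&(abs(P[...,1]+.098)<.03)&(P[...,2]>.2)
Q=P[m]
for x in np.arange(.48,.60,.02):
    W=Q[abs(Q[:,0]-x)<.01]
    if len(W)>10: print('rim',round(x,3),len(W),np.percentile(W[:,1],[2,98]).round(4),np.percentile(W[:,2],[2,98]).round(3))
E
```

```text
wrist2 0.25 (60, [-0.2539, -0.2469, -0.241]) (32, [-0.2396, -0.2276, -0.2259])
wrist2 0.258 3 (53, [-0.2291, -0.2266, -0.2256])
wrist2 0.266 (29, [-0.2539, -0.2526, -0.2518]) (42, [-0.2295, -0.2267, -0.2258])
wrist2 0.274 (62, [-0.2534, -0.2525, -0.2514]) (18, [-0.2297, -0.2278, -0.2268])
wrist2 0.282 (93, [-0.2552, -0.253, -0.2517]) (17, [-0.2316, -0.2281, -0.2189])
wrist2 0.29 (188, [-0.2629, -0.2591, -0.2547]) (35, [-0.2299, -0.2263, -0.2237])
wrist2 0.298 (141, [-0.2695, -0.2659, -0.2624]) (126, [-0.2232, -0.2183, -0.2154])
wrist2 0.306 0 0
  ball 248 (array([ 0.5501, -0.2352,  0.2876]), array([ 0.545, -0.264,  0.252]), array([ 0.556, -0.216,  0.297]))
wrist2 0.25 (91, [-0.2521, -0.2463, -0.2405]) (60, [-0.2395, -0.2354, -0.2257])
wrist2 0.258 (40, [-0.253, -0.2512, -0.2501]) (44, [-0.2296, -0.2262, -0.2243])
wrist2 0.266 (44, [-0.2538, -0.2516, -0.2502]) (39, [-0.2295, -0.2258, -0.2245])
wrist2 0.274 (48, [-0.2536, -0.2514, -0.2503]) (40, [-0.2277, -0.2257, -0.2244])
wrist2 0.282 (77, [-0.2549, -0.2521, -0.2504]) (25, [-0.2286, -0.2268, -0.2254])
wrist2 0.29 (147, [-0.2639, -0.2
[... 1603 characters left out ...]
25 (5, [-0.2531, -0.2494, -0.242]) 2
scene 0.258 (5, [-0.254, -0.2508, -0.2449]) 2
scene 0.266 (5, [-0.254, -0.2518, -0.2492]) 2
scene 0.274 (6, [-0.2534, -0.252, -0.25]) 1
scene 0.282 (7, [-0.2542, -0.2519, -0.2492]) 0
scene 0.29 (11, [-0.261, -0.2569, -0.2531]) 2
scene 0.298 (7, [-0.2688, -0.2628, -0.2592]) (4, [-0.2175, -0.2146, -0.2139])
scene 0.306 0 0
  ball 14 (array([ 0.6402, -0.2273,  0.2851]), array([ 0.637, -0.252,  0.262]), array([ 0.645, -0.216,  0.293]))
rim 0.5 372 [-0.1046 -0.0926] [0.315 0.342]
rim 0.52 1185 [-0.1046 -0.0921] [0.343 0.367]
rim 0.54 1537 [-0.1043 -0.0917] [0.367 0.382]
rim 0.56 1604 [-0.1042 -0.0912] [0.382 0.391]
rim 0.58 1579 [-0.104  -0.0904] [0.389 0.44 ]
```

Hook in the wrist view: the balls are at (107,185) and (135,322), and the throat mid is y ≈ -0.242, x ≈ 0.5955. Its bottom is at z ≈ 0.257, so home is about 0.188. Next I'll come in over it.

Emit:
{"op": "play_rows", "data": {"targets": [0,0.01,-0.05,0.06,0,0,0,0,0.02,-0.12,0.12,0,0,0,0,0.02,-0.22,0.12,0,0,0,0,0.02,-0.32,0.12,0,0,0,0,0.02,-0.42,0.12,0,0,0,0,0.02,-0.52,0.12,0,0,0,0,0.02,-0.6,0.12,0,0,0,0,0.02,-0.68,0.12,0,0,0,0,0.02,-0.7,0.12,0,0,0,0,0.02,-0.7,0.12,0,0,0,0,0.02,-0.7,0.12,0,0,0]}}

```text
time_s: 8.02
position: [0.596, -0.2377, 0.3432]
tool_rot: [[-1.0, -0.018, -0.0], [-0.018, 1.0, 0.001], [0.0, 0.001, -1.0]]
wrist_force: [-0.5, -0.0, -3.3]
finger_gap: 0.0131
gripper_force: 59.1
```

```bash
cat > hk2.py <<'E'
from h import *
plan([.5955,-.2428,.341],181)
im,d,P=pts('wrist');save(im,'w_over.png',1.2)
hsv=cv2.cvtColor(im,cv2.COLOR_RGB2HSV);H,S=hsv[...,0].astype(int),hsv[...,1].astype(int)
ok=d>0
m=ok&(H>105)&(H<130)&(S>110)&(abs(P[...,1]+.24)<.03)&(P[...,2]>.2)
Q=P[m]
for x in (.53,.55,.57,.58):
    W=Q[abs(Q[:,0]-x)<.008]
    if len(W)>10: print('rim',x,len(W),np.percentile(W[:,1],[2,98]).round(4),np.percentile(W[:,2],[2,98]).round(3))
red=ok&((H<8)|(H>172))&(S>130)&(P[...,1]<-.19)&(P[...,1]>-.3)&(P[...,2]>.24)&(P[...,2]<.32)
for a,b in((.53,.57),(.62,.66)):
    Q=P[red&(P[...,0]>a)&(P[...,0]<b)]
    for lo in np.arange(.25,.31,.008):
        W=Q[(Q[:,2]>=lo)&(Q[:,2]<lo+.008)]
        g=lambda w:(len(w),np.percentile(w[:,1],[5,50,95]).round(4).tolist(),w[:,0].mean().round(4)) if len(w)>3 else len(w)
        print(a,round(lo,3),g(W[W[:,1]<-.242]),g(W[W[:,1]>=-.242]))
E
python3 hk2.py
```

```text
t 8.02 pos [ 0.596  -0.2377  0.3432] head -178.98 q [-28.9  26.7  31.2  94.5   0.  -29.9] F [-0.53 -0.01 -3.3 ] gap 0.0131
shift [ 0.003  -0.0255  0.0109] turn [ 0.0005 -0.0001  0.0002] |rows| 0.1339406584618816 0.007078618889323031
rim 0.53 1123 [-0.2446 -0.2322] [0.338 0.352]
rim 0.55 1265 [-0.2442 -0.2317] [0.354 0.363]
rim 0.57 1231 [-0.2439 -0.231 ] [0.364 0.37 ]
rim 0.58 1291 [-0.2439 -0.2303] [0.367 0.417]
0.53 0.25 (27, [-0.2526, -0.2511, -0.2503], np.float64(0.5506)) 0
0.53 0.258 (20, [-0.2565, -0.253, -0.2516], np.float64(0.5487)) 0
0.53 0.266 (15, [-0.2569, -0.2548, -0.2522], np.float64(0.5478)) 0
0.53 0.274 (20, [-0.2575, -0.2538, -0.2521], np.float64(0.5481)) 0
0.53 0.282 (52, [-0.2573, -0.2544, -0.2524], np.float64(0.549)) 0
0.53 0.29 (176, [-0.2708, -0.2598, -0.2549], np.float64(0.5502)) (51, [-0.2271, -0.2259, -0.2235], np.float64(0.5496))
0.53 0.298 (723, [-0.2984, -0.2814, -0.265], np.float64(0.551)) (136, [-0.2247, -0.2209, -0.2171], np.float64(0.55))
0.53 0.306 0 0
0.62 0.25 0 0
0.62 0.258 0 0
0.62 0.266 0 0
0.62 0.274 0 0
0.62 0.282 0 0
0.62 0.29 (11, [-0.2947, -0.2834, -0.2735], np.float64(0.6385)) 0
0.62 0.298 (359, [-0.2984, -0.2859, -0.2726], np.float64(0.6401)) 0
0.62 0.306 0 0
```

View pics/w_over.png

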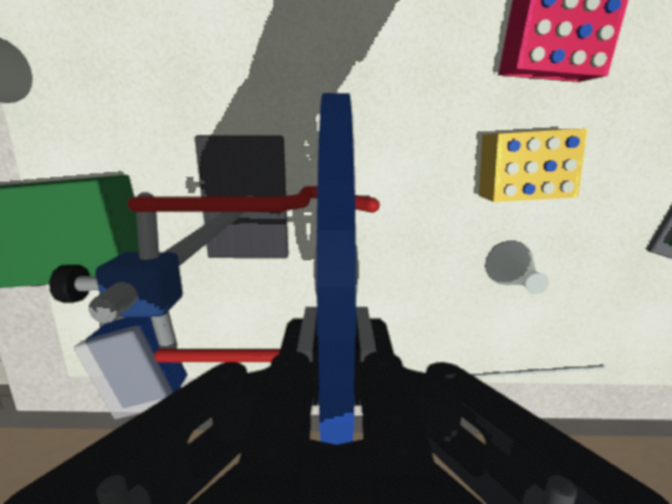

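The rim (337,200) lies over the throat, with the prongs inside the ring. I'll shift about 5 mm along -y, then lower to just above the balls.

Emit:
{"op": "play_rows", "data": {"targets": [0,0.003,-0.012,0,0,0,0,0,0.003,-0.024,0,0,0,0,0,0.003,-0.024,0,0,0,0,0,0.003,-0.024,0.04,0,0,0,0,0.003,-0.024,0.08,0,0,0,0,0.003,-0.024,0.12,0,0,0,0,0.003,-0.024,0.16,0,0,0,0,0.003,-0.024,0.19,0,0,0,0,0.003,-0.024,0.21,0,0,0,0,0.003,-0.024,0.22,0,0,0,0,0.003,-0.024,0.22,0,0,0,0,0.003,-0.024,0.22,0,0,0]}}

```text
time_s: 9.07
position: [0.5955, -0.2432, 0.2995]
tool_rot: [[-1.0, -0.018, 0.0], [-0.018, 1.0, -0.0], [-0.0, -0.0, -1.0]]
wrist_force: [0.2, -0.5, -2.2]
finger_gap: 0.013
gripper_force: 59.0
```

```bash
sed -i 's/w_over.png/w_low.png/' hk2.py; python3 hk2.py | head -9; python3 -c "
from h import *
print(bot.get_obs()['moment'])"
```

```text
t 9.07 pos [ 0.5955 -0.2432  0.2995] head -178.99 q [-29.4  25.9  23.9  87.9  -0.  -30.4] F [ 0.21 -0.48 -2.2 ] gap 0.013
shift [-0.0003  0.0019 -0.2076] turn [-0.0001  0.0001  0.0001] |rows| 0.9956978268451318 0.002359317678887293
rim 0.53 1142 [-0.25   -0.2376] [0.295 0.309]
rim 0.55 1273 [-0.2497 -0.2371] [0.311 0.32 ]
rim 0.57 1229 [-0.2493 -0.2364] [0.321 0.326]
rim 0.58 1283 [-0.2494 -0.2358] [0.323 0.374]
0.53 0.25 3 1
0.53 0.258 (20, [-0.2581, -0.2557, -0.2538], np.float64(0.5475)) (14, [-0.2331, -0.2317, -0.2295], np.float64(0.5472))
0.53 0.266 (24, [-0.2578, -0.2554, -0.2534], np.float64(0.5475)) (17, [-0.2324, -0.2307, -0.2291], np.float64(0.547))
[ 0.01929765 -0.02542692  0.01418634]
```

Emit:
{"op": "play_rows", "data": {"targets": [0,0,0,0.01,0,0,0,0,0,0,0.02,0,0,0,0,0,0,0.03,0,0,0,0,0,0,0.03,0,0,0,0,0,0,0.03,0,0,0]}}

```text
time_s: 9.53
position: [0.5954, -0.2434, 0.2933]
tool_rot: [[-1.0, -0.017, -0.0], [-0.017, 1.0, -0.001], [0.0, -0.001, -1.0]]
wrist_force: [-0.4, -1.5, -3.2]
finger_gap: 0.0133
gripper_force: 59.1
```

Emit:
{"op": "play_rows", "data": {"targets": [0,0,0,0.01,0,0,0,0,0,0,0.02,0,0,0,0,0,0,0.02,0,0,0,0,0,0,0.02,0,0,0]}}

```text
time_s: 9.87
position: [0.5959, -0.2452, 0.2905]
tool_rot: [[-1.0, -0.017, 0.002], [-0.017, 1.0, -0.005], [-0.002, -0.005, -1.0]]
wrist_force: [0.3, -5.9, 1.4]
finger_gap: 0.013
gripper_force: 59.8
```

Emit:
{"op": "play_rows", "data": {"targets": [0,0,0,0.01,0,0,0,0,0,0,0.015,0,0,0,0,0,0,0.015,0,0,0,0,0,0,0.015,0,0,0]}}

```text
time_s: 10.2
position: [0.5961, -0.2462, 0.288]
tool_rot: [[-1.0, -0.016, 0.003], [-0.016, 1.0, -0.007], [-0.003, -0.007, -1.0]]
wrist_force: [-0.7, -9.2, 2.8]
finger_gap: 0.0133
gripper_force: 60.0
```

Contact is at TCP z ≈ 0.292, as predicted. The balls push the rim towards -y, so I'll give way 1.5 mm and carry on in small steps.

Emit:
{"op": "play_rows", "data": {"targets": [0,0,-0.004,0.01,0,0,0,0,0,-0.008,0.015,0,0,0,0,0,-0.008,0.015,0,0,0,0,0,-0.008,0.015,0,0,0]}}

```text
time_s: 10.53
position: [0.5962, -0.2461, 0.2856]
tool_rot: [[-1.0, -0.016, 0.004], [-0.016, 1.0, -0.004], [-0.004, -0.004, -1.0]]
wrist_force: [-1.0, -4.3, 5.6]
finger_gap: 0.0129
gripper_force: 60.3
```

Emit:
{"op": "play_rows", "data": {"targets": [0,0,0,0.01,0,0,0,0,0,0,0.015,0,0,0,0,0,0,0.015,0,0,0,0,0,0,0.015,0,0,0]}}

```text
time_s: 10.87
position: [0.5964, -0.2456, 0.2817]
tool_rot: [[-1.0, -0.017, 0.003], [-0.017, 1.0, -0.002], [-0.003, -0.002, -1.0]]
wrist_force: [1.0, -3.9, 2.7]
finger_gap: 0.0127
gripper_force: 60.1
```

Emit:
{"op": "play_rows", "data": {"targets": [0,0,0,0.01,0,0,0,0,0,0,0.02,0,0,0,0,0,0,0.02,0,0,0,0,0,0,0.02,0,0,0]}}

```text
time_s: 11.2
position: [0.5958, -0.2454, 0.2759]
tool_rot: [[-1.0, -0.017, 0.0], [-0.017, 1.0, -0.001], [-0.0, -0.001, -1.0]]
wrist_force: [2.3, -4.9, 0.9]
finger_gap: 0.0129
gripper_force: 59.7
```

Emit:
{"op": "play_rows", "data": {"targets": [0,0,0,0.01,0,0,0,0,0,0,0.02,0,0,0,0,0,0,0.02,0,0,0,0,0,0,0.02,0,0,0]}}

```text
time_s: 11.53
position: [0.5954, -0.2454, 0.2712]
tool_rot: [[-1.0, -0.017, -0.001], [-0.017, 1.0, -0.001], [0.001, -0.001, -1.0]]
wrist_force: [1.6, -5.4, 0.1]
finger_gap: 0.0131
gripper_force: 59.5
```

Emit:
{"op": "play_rows", "data": {"targets": [0,0,0,0.01,0,0,0,0,0,0,0.02,0,0,0,0,0,0,0.02,0,0,0,0,0,0,0.02,0,0,0]}}

```text
time_s: 11.87
position: [0.5943, -0.2452, 0.2651]
tool_rot: [[-1.0, -0.017, -0.005], [-0.017, 1.0, 0.001], [0.005, 0.001, -1.0]]
wrist_force: [0.8, -6.8, -8.3]
finger_gap: 0.0126
gripper_force: 58.8
```

Fz dropped to -8 N as the balls sprang over the rim. I'll feel for the bottom.

Emit:
{"op": "play_rows", "data": {"targets": [0,0,0,0.005,0,0,0,0,0,0,0.01,0,0,0,0,0,0,0.01,0,0,0,0,0,0,0.01,0,0,0]}}

```text
time_s: 12.2
position: [0.5944, -0.2439, 0.2634]
tool_rot: [[-1.0, -0.018, -0.005], [-0.018, 1.0, 0.003], [0.005, 0.003, -1.0]]
wrist_force: [-0.0, -2.9, -12.9]
finger_gap: 0.0131
gripper_force: 58.5
```

Emit:
{"op": "play_rows", "data": {"targets": [0,0,0,0.005,0,0,0,0,0,0,0.01,0,0,0,0,0,0,0.01,0,0,0,0,0,0,0.01,0,0,0]}}

```text
time_s: 12.53
position: [0.5949, -0.2441, 0.2635]
tool_rot: [[-1.0, -0.018, -0.002], [-0.018, 1.0, 0.001], [0.002, 0.001, -1.0]]
wrist_force: [-0.7, -1.4, -12.2]
finger_gap: 0.0127
gripper_force: 58.7
```

Emit:
{"op": "play_rows", "data": {"targets": [0,0,0,0.005,0,0,0,0,0,0,0.01,0,0,0,0,0,0,0.01,0,0,0,0,0,0,0.01,0,0,0]}}

```text
time_s: 12.87
position: [0.5957, -0.2446, 0.2632]
tool_rot: [[-1.0, -0.018, 0.001], [-0.018, 1.0, -0.0], [-0.001, -0.001, -1.0]]
wrist_force: [-0.1, 0.0, -5.1]
finger_gap: 0.0129
gripper_force: 59.6
```

Emit:
{"op": "play_rows", "data": {"targets": [0,0,0,0.005,0,0,0,0,0,0,0.01,0,0,0,0,0,0,0.01,0,0,0,0,0,0,0.01,0,0,0]}}

```text
time_s: 13.2
position: [0.5957, -0.2448, 0.2615]
tool_rot: [[-1.0, -0.018, 0.002], [-0.018, 1.0, -0.001], [-0.002, -0.001, -1.0]]
wrist_force: [-2.3, 0.1, 1.6]
finger_gap: 0.0133
gripper_force: 60.5
```

Emit:
{"op": "play_rows", "data": {"targets": [0,0,0,0.005,0,0,0,0,0,0,0.01,0,0,0,0,0,0,0.01,0,0,0,0,0,0,0.01,0,0,0]}}

```text
time_s: 13.53
position: [0.5959, -0.2449, 0.2612]
tool_rot: [[-1.0, -0.018, 0.004], [-0.018, 1.0, -0.002], [-0.004, -0.002, -1.0]]
wrist_force: [-3.9, 0.7, 10.5]
finger_gap: 0.0129
gripper_force: 61.7
```

Emit:
{"op": "play_rows", "data": {"targets": [0,0,0,0.005,0,0,0,0,0,0,0.005,0,0,0,0,0,0,0.005,0,0,0]}}

```text
time_s: 13.78
position: [0.596, -0.245, 0.2611]
tool_rot: [[-1.0, -0.018, 0.005], [-0.018, 1.0, -0.003], [-0.005, -0.003, -1.0]]
wrist_force: [-3.3, 2.1, 12.8]
finger_gap: 0.0131
gripper_force: 62.2
```

```bash
cat > st.py <<'E'
from h import *
plan([.5955,-.2448,.26],181)
im,d,P=pts('scene');save(im[55:180,90:230],'s_%d.png'%int(bot.get_obs()['time_s']*10),4)
hsv=cv2.cvtColor(im,cv2.COLOR_RGB2HSV);H,S=hsv[...,0].astype(int),hsv[...,1].astype(int)
Q=P[(d>0)&(H>105)&(H<130)&(S>110)&(abs(P[...,1]+.244)<.03)&(abs(P[...,0]-.595)<.12)&(P[...,2]>.05)]
x=np.linalg.lstsq(np.c_[2*Q[:,0],2*Q[:,2],np.ones(len(Q))],Q[:,0]**2+Q[:,2]**2,rcond=None)[0]
print(len(Q),'c',x[:2],'r',np.sqrt(x[2]+x[0]**2+x[1]**2),Q[:,2].min(),Q[:,2].max(),Q[:,1].mean())
E
python3 st.py
```

```text
t 13.78 pos [ 0.596  -0.245   0.2611] head -178.99 q [-29.5  25.6  18.   82.1  -0.  -30.5] F [-3.3   2.07 12.77] gap 0.0131
shift [0.0023 0.0008 0.0057] turn [-0.0017  0.0029  0.0001] |rows| 0.029885152985209204 0.04226384643544925
347 c [0.59836879 0.19568824] r 0.09147344192351244 0.10298425588508707 0.28993919351545194 -0.23943351347304465
```

Firm stop: 2 mm of command gave a sharp rise to about 13 N with no travel, so this is the hard bottom at home ≈ 0.188. I'll relax the push, then check.

Emit:
{"op": "play_rows", "data": {"targets": [0,0.002,0,-0.006,0,0,0,0,0.003,0,-0.012,0,0,0,0,0.003,0,-0.012,0,0,0,0,0.003,0,-0.012,0,0,0]}}

```text
time_s: 14.17
position: [0.5954, -0.2449, 0.2613]
tool_rot: [[-1.0, -0.018, 0.003], [-0.018, 1.0, -0.001], [-0.003, -0.001, -1.0]]
wrist_force: [-1.4, 1.0, 8.2]
finger_gap: 0.013
gripper_force: 61.4
```

```bash
python3 st.py; ls pics
```

```text
t 14.17 pos [ 0.5954 -0.2449  0.2613] head -178.99 q [-29.5  25.6  18.1  82.3   0.  -30.5] F [-1.43  1.    8.17] gap 0.013
shift [-0.0004  0.0007  0.0064] turn [-0.0009  0.0016  0.0002] |rows| 0.031124389763875646 0.023236304681599193
356 c [0.59824677 0.19578197] r 0.09157727323225794 0.10103498726981408 0.29139696444777224 -0.2395782769557928
crop.png
s2.png
s_138.png
s_142.png
scene1.png
scene_crop.png
top1.png
top_crop.png
top_h.png
w1.png
w_low.png
w_over.png
wrist_h.png
```

Emit:
{"op": "play_rows", "data": {"targets": [0,0.001,0,-0.005,0,0,0,0,0.001,0,-0.008,0,0,0,0,0.001,0,-0.008,0,0,0,0.1,0.001,0,-0.008,0,0,0,0.2,0.001,0,-0.008,0,0,0,0.3,0.001,0,-0.008,0,0,0,0.5,0.001,0,-0.008,0,0,0,0.7,0.001,0,-0.008,0,0,0,0.7,0.001,0,-0.008,0,0,0,0.7,0.001,0,-0.008,0,0,0,0.7,0.001,0,-0.008,0,0,0]}}

```text
time_s: 15.13
position: [0.5946, -0.2447, 0.2612]
tool_rot: [[-1.0, -0.018, -0.0], [-0.018, 1.0, -0.0], [0.0, 0.0, -1.0]]
wrist_force: [-0.5, 0.3, -0.1]
finger_gap: 0.0598
gripper_force: 0.0
```

```bash
python3 st.py
```

```text
t 15.13 pos [ 0.5946 -0.2447  0.2612] head -178.99 q [-29.5  25.7  18.2  82.5  -0.  -30.5] F [-0.48  0.26 -0.09] gap 0.0598
shift [-0.0045 -0.0003  0.006 ] turn [ 0.     -0.0001  0.0001] |rows| 0.036208807759827086 0.00172354258829414
374 c [0.59788935 0.19607825] r 0.09153268264028865 0.09979032596230102 0.29251920723412056 -0.2394846689912446
```

Wheel stayed put on release. I'll retract straight up and look.

Emit:
{"op": "play_rows", "data": {"targets": [0.7,0,0,-0.05,0,0,0,0.7,0,0,-0.15,0,0,0,0.7,0,0,-0.3,0,0,0,0.7,0,0,-0.45,0,0,0,0.7,0,0,-0.6,0,0,0,0.7,0,0,-0.75,0,0,0,0.7,0,0,-0.8,0,0,0,0.7,0,0,-0.8,0,0,0,0.7,0,0,-0.8,0,0,0]}}

```text
time_s: 15.93
position: [0.5951, -0.245, 0.4219]
tool_rot: [[-1.0, -0.018, 0.002], [-0.018, 1.0, -0.001], [-0.002, -0.001, -1.0]]
wrist_force: [0.3, -0.6, -0.3]
finger_gap: 0.0599
gripper_force: 0.0
```

```bash
python3 st.py; ls -t pics|head -1; python3 - <<'E'
from h import *
a,_,P=pts('wrist');b,_,_=pts('scene')
save(np.hstack([cv2.resize(a[:300,150:],(410,300)),cv2.resize(b[55:180,90:230],(390,300))]),'fin.png',1)
E
```

```text
t 15.93 pos [ 0.5951 -0.245   0.4219] head -179.0 q [-29.5  31.2  50.2 108.9  -0.  -30.5] F [ 0.26 -0.64 -0.29] gap 0.0599
shift [-5.000e-04  2.100e-03  8.095e-01] turn [-0.0007  0.0011  0.    ] |rows| 3.882408656980803 0.017117302681301544
402 c [0.5981686  0.19620287] r 0.09136117755310487 0.09936087297670972 0.2922234684096303 -0.2396628322861047
s_159.png
```

View pics/fin.png

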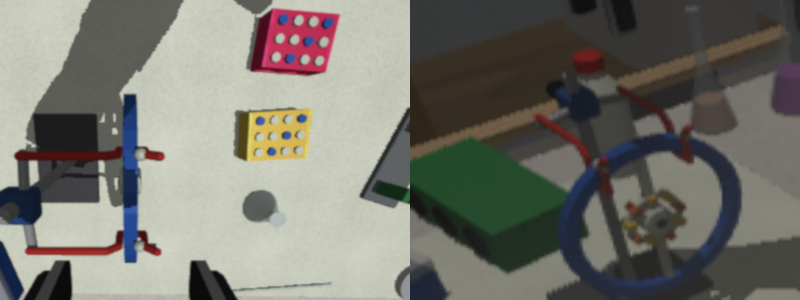

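The wheel hangs upright on both prongs. The white balls, at left panel (140,155) and (140,245), are out over the rim, and the gripper is clear.

```bash
python3 -c "
from bench import bot
print(bot.job_done())"
```

```text
the job is handed in; nothing more can be done
None
```

The blue wheel hangs fully home in the red hook with both catches sprung out over its rim, the gripper let go and clear, and the job handed in after about 16 s of robot time; the hard-bottom reading was about 13 N (roughly 16 N on the hook with the wheel's weight), under the 20 N limit.

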